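# Find the rattling meter

## Robot

A 7-joint arm with a two-finger parallel gripper is mounted at the origin on the work surface. World frame = base frame: x ahead of the robot, y to its left, z up, the work surface at z = 0. Lengths are in m, angles in rad, forces in N, time in s.
With the tool pointing down it reaches from about 0.425 to 0.95 m from the base axis. Payload 4.7 kg.
Tool frame: the origin (TCP) lies at the very end of the fingers, on their centre line; the grasp point (between the pads) lies 19 mm behind it; z points along the fingers, y is the line along which they close (so a half turn about z gives the same grasp; the last joint's range is limited). The gripper opens to 87 mm and grips with 3 to 60 N. Pads are 19 mm wide; open, the fingers measure 117 mm over their backs; the gripper's body (75 mm by 190 mm) begins 51 mm behind the grasp point.
Start: joints at [-1.324, 0.469, -0.049, 1.532, 0.024, 1.141, -0.082], TCP at [0.184, 0.65, 0.223] pointing down, gripper open.
Joint ranges: [-2.59, 2.59], [-0.33, 1.99], [-1.39, 1.29], [0.1, 2.45], [-1.04, 4.18], [0.21, 1.99], [-2.66, 2.66]. Speed limits (rad/s): [2.57, 2.57, 3.14, 3.14, 3.14, 3.14, 3.14].

## Interface

Orientations are given as a rotation vector (axis times angle).
In Python, from bench import monitor, snapshot, calibration, manip gives the robot as it stands.
- The arm moves only by the tool jog_arm, never from a script. Its argument "commands" is a list of rows, each an object with "gripper": the gripper command: -1 is fully open, 1 is shut, values between are in proportion; "slide": the shift along the tool's x, y, z in mm, a list of three; "rotation": the turn, a rotation vector about the tool's x, y, z in degrees, a list of three. In form: [{"gripper": gripper, "slide": [tx, ty, tz], "rotation": [ax, ay, az]}, ...]. A call has 1 to 12 rows; each row is the pose to reach, as a shift and turn from the pose commanded when the call began, along the tool's axes at that moment; what a row does not reach only later rows make up. A row lasts 1/8 s, in which the tool goes at most 62.5 mm and 10.7 degrees, less where a joint would pass 70% of its speed; a pose out of reach is approached as far as the arm can. A call with a gripper value outside its range is refused whole. The fingers move at their own pace and stop on an object; "force" is the grip in N (left out, the last holds). Time passes only in rows, so rows that repeat a pose let the fingers close. It gives the time, the measured TCP pose, the force, the opening and the grip force at its end, in the units of the state.
- monitor.read_state(): the state, without advancing time (a new reading comes with each control period).
- snapshot(name): name is "scene" or "top" or "wrist"; returns (picture, depth): 400x640x3 uint8, red, green, blue; 400x640 float32, m along the optical axis (not along the pixel's ray), 0 where there is no reading.
- calibration(name): a dict with "fx", "fy", "cx", "cy" (pixels), "pose" (4x4, takes a point from camera to world coordinates). Camera axes: x right, y down, z forward; pixel columns grow to the right and rows downward; lengths in m; the calibration is good to about 2 mm. A picture is of the moment at which its call begins: read the wrist's pose just before it. calibration takes no time and is no camera call; for the wrist camera it gives the pose at the moment of the call.
- manip.sign_off(): hands the job in; it is judged then, once.
The state is a dict: "t": time; "qpos": joint angles; "dq": joint speeds; "effort": joint torques, N m; "position": TCP position; "tcp_rot": TCP orientation; "contact_force": force on the tool from outside, world axes, zero at the start; "moment": the same for the moment, N m; "gripper_width": opening from 0.0 (shut) to 1.0 (fully open); "grip_force": force on a finger pad.
Only numpy, scipy, OpenCV 4.12 (cv2) and the standard library are available. Lean on these libraries where they do the work, as an engineer would, in place of code of your own. Each camera call takes 0.05 s, during which the arm holds its last target. There are 200 camera calls.

## Task

One of the three closed meters on the rubber mat has a heavy part broken loose inside. Pick meters up and shake or rock each one gently lengthwise, to and fro a few times in the air, to feel which one it is; stand that one face up on the floor of the steel tray, and leave the two sound ones standing face up on the mat. Handle them gently: no tipping over, jerking or dropping, and do not push the other things on the bench about.

Things in the scene. Friction and masses are not known exactly. Their poses are not given: they have to be found in the camera images.
- meter_a_mid (a point): centre (half-way up, 33 mm above its underside) of one of three alike white electricity meters, 130 mm long (own x) x 48 mm wide (own y) x 66 mm high (own z, up, the face). The middle 64 mm of its length has the full height, with flat sides 48 mm apart to grip; the two ends are 50 mm high. 280 to 890 g in all; weight is no sure guide
- meter_b_mid (a point): the same point of another meter, alike. In any one of the three, changing each time, a 200 g part lies unseen on the flat floor of a closed cavity in the middle of the case. It can slide lengthwise (own x) 33 mm either way from the centre, hardly at all sideways. It starts to slide at a lengthwise tilt of about 8 degrees (at 20 degrees: end to end in 0.3 s) or a shake of over 1.5 m/s2
- meter_c_mid (a point): the same point of the third meter, alike. In the meter with the loose part, the part stays at the end to which it has slid when the meter is level again; from one end to the other it shifts the balance of the held meter by about 0.13 Nm. In a sound meter nothing shifts
- bed1_a: unseen half (towards +x) of the floor of the closed cavity in the meter at meter_a_mid, part of its case (origin: centre of the meter's underside); only a loose part could rest on it
- bed2_a: unseen half (towards -x) of the floor of the closed cavity in the meter at meter_a_mid, part of its case (origin: centre of the meter's underside); only a loose part could rest on it
- bed1_b: unseen half (towards +x) of the floor of the closed cavity in the meter at meter_b_mid, part of its case (origin: centre of the meter's underside); only a loose part could rest on it
- bed2_b: unseen half (towards -x) of the floor of the closed cavity in the meter at meter_b_mid, part of its case (origin: centre of the meter's underside); only a loose part could rest on it
- bed1_c: unseen half (towards +x) of the floor of the closed cavity in the meter at meter_c_mid, part of its case (origin: centre of the meter's underside); only a loose part could rest on it
- bed2_c: unseen half (towards -x) of the floor of the closed cavity in the meter at meter_c_mid, part of its case (origin: centre of the meter's underside); only a loose part could rest on it
- mat: black rubber mat, fixed, 260 mm (x) x 370 mm (y) x 3 mm thick; origin at the centre of its underside. The meters stand on it in a row along its y, about 115 mm apart
- tray_floor (a point): centre of the inner floor of the shallow open steel tray for rejects, fixed: inside 192 mm (its x) x 152 mm (its y), floor 4 mm above the bench, rim 32 mm above the bench, walls 4 mm. It stands on the other side of the bench from the mat, left or right changing
- scanner_mid (a point): hand-held black barcode scanner lying on the bench (other thing, 140 x 62 x 34 mm): middle of its handle
- screwdriver_grip (a point): screwdriver 180 mm long lying on the bench, along its own x (other thing): middle of its handle
- probe_mid (a point): white round optical probe head, 32 mm across and 24 mm high (other thing), standing on the mat among the meters: its centre
- spool_mid (a point): small brass spool, 52 mm across and 36 mm high (other thing), standing on the mat among the meters: its centre
- block_mid (a point): grey power adaptor, 90 x 55 x 30 mm (other thing): its centre
- mug_rim (a point): white mug, 80 mm across and 95 mm high (other thing): centre of its rim
Things that resemble listed ones, but are neither listed nor needed, are in the scene too. What is shaped like the part that bears meter_b_mid but brown or purple is not meant. Leave any purple look-alike of the part that bears meter_a_mid alone.

How it is judged:
By the outcome, as a careful person would: the job done as asked, in the order asked, and still so for the second after the job is handed in, with the robot touching nothing.
It also fails if it takes over 72 s, if anything falls off the work surface, if the arm or the gripper's body presses on something with over 40 N, if the wrist force passes 120 N, or if a joint passes its speed limit or range.

## Working session

There is one attempt and no reset: what is moved stays moved. The work goes in short steps, Python scripts to look and compute and a tool call to move; the robot and the scene stay as the last step left them, time stands still between calls to the robot, and variables do not carry over. Pictures are saved under pics/ and viewed, at most 10 in all, crops included, and the job is handed in when it is done.

Besides the shell and the picture viewer there is one more tool, called as name(argument=value, ...) on one line, values as JSON. jog_arm: Moves the arm, as the interface text tells. Its arguments: {"type":"object","properties":{"commands":{"type":"array"},"force":{"type":"number"}},"required":["commands"]}

```bash
ls; mkdir -p pics; python3 - <<'E'
from bench import monitor, snapshot, calibration
import cv2, numpy as np
print(monitor.read_state())
for n in ("top","scene"):
    c=calibration(n); p,d=snapshot(n)
    cv2.imwrite(f"pics/{n}0.png",p[:,:,::-1]); np.savez(f"pics/{n}0.npz",p=p,d=d,**c)
    print(n,c)
E
```

```text
pics
{'t': 0.0, 'qpos': array([-1.32390261,  0.46942775, -0.04859631,  1.53370503,  0.02409768,
        1.14103348, -0.08228268]), 'dq': array([-0.00170062, -0.00060104, -0.00078314, -0.00029871,  0.00071551,
       -0.00071775, -0.00075889]), 'effort': array([ 1.60766854e-04, -5.07957137e+01, -8.05991516e-02, -2.36162406e+01,
       -6.14292501e-02,  3.77800525e-02,  1.75996747e-04]), 'position': array([0.1836314 , 0.64889874, 0.22150399]), 'tcp_rot': array([-4.31739310e-01, -3.11158034e+00,  3.10652011e-03]), 'contact_force': array([-0.54679819, -0.00992858,  1.21343437]), 'moment': array([ 0.03367869,  0.04153339, -0.02097315]), 'grip_force': 0.0, 'gripper_width': 0.9974543593429668}
top {'fx': 396.2243968245627, 'fy': 396.2243968245627, 'cx': 317.59906771543166, 'cy': 198.82316138200505, 'pose': array([[ 0.01275839, -0.99682364,  0.07861206,  0.41075336],
       [-0.99979754, -0.01149396,  0.01651593, -0.00172638],
       [-0.01555991, -0.07880687, -0.99676846,  1.14551847],
       [ 0.        ,  0.        ,  0.        ,  1.        ]])}
scene {'fx': 409.4713300243827, 'fy': 409.4713300243827, 'cx': 317.23613947045504, 'cy': 194.74082015728433, 'pose': array([[-0.74768048,  0.44427424, -0.49355273,  1.1835409 ],
       [ 0.66382156,  0.51990033, -0.53762867,  0.73052528],
       [ 0.01774367, -0.7296054 , -0.68363815,  1.04131807],
       [ 0.        ,  0.        ,  0.        ,  1.        ]])}
```

View pics/top0.png

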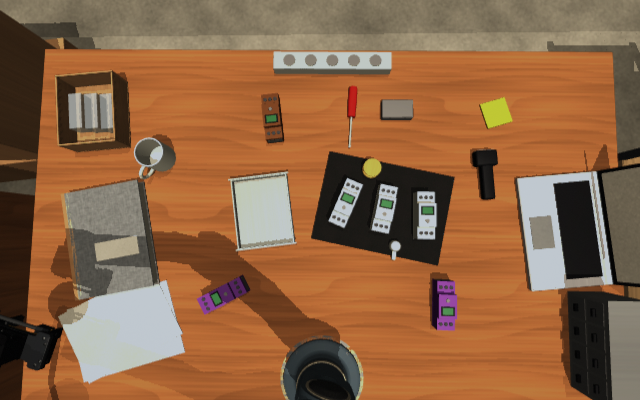

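View pics/scene0.png

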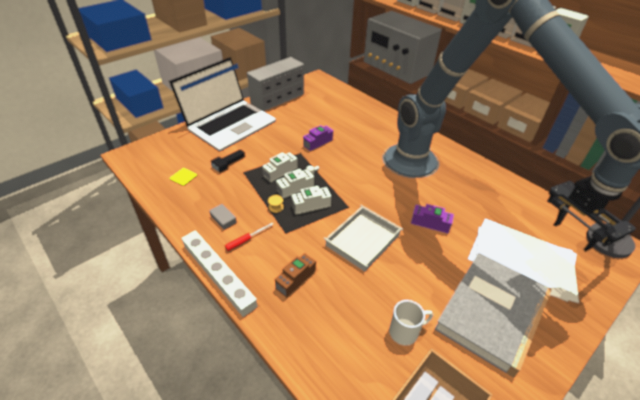

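The top view shows three white meters at about (346,202), (384,208) and (426,215) on the mat. The spool is at (372,168), the probe at (395,247) and the tray at (263,211). The purple and brown look-alikes are off the mat.

```bash
cat > h.py <<'E'
import numpy as np, cv2
def world(d,c):
    v,u=np.mgrid[:d.shape[0],:d.shape[1]]
    P=np.stack([(u-c['cx'])/c['fx']*d,(v-c['cy'])/c['fy']*d,d],-1)
    return P@c['pose'][:3,:3].T+c['pose'][:3,3]
def blobs(m,W,amin=60):
    n,l,s,ce=cv2.connectedComponentsWithStats(m.astype(np.uint8))
    for i in range(1,n):
        if s[i,4]<amin: continue
        Q=W[l==i]; r=cv2.minAreaRect((Q[:,:2]*1000).astype(np.float32))
        print(ce[i].round(),s[i,4],'mean',Q.mean(0).round(3),'z',np.percentile(Q[:,2],[5,50,95]).round(3),'rect',np.round(r[0],1),np.round(r[1],1),round(r[2],1))
E
python3 - <<'E'
from h import *
c=dict(np.load("pics/top0.npz")); W=world(c['d'],c); x,y,z=W[...,0],W[...,1],W[...,2]
ok=(c['d']>0)&(x>0.25)
reg=ok&(abs(y)<0.45)&(x<0.75)
print('bench z',np.median(z[ok&(abs(z)<.02)]))
print('meters');blobs(reg&(z>0.04)&(z<0.08),W)
print('full face');blobs(reg&(z>0.058)&(z<0.08),W)
print('low');blobs(reg&(z>0.015)&(z<0.045),W,30)
p=c['p'].astype(int); g=(p.min(-1)>150)&(p.max(-1)-p.min(-1)<40)
print('tray');blobs(reg&g&(z<0.02)&(z>-0.01),W,400)
v=cv2.minAreaRect
E
```

```text
bench z 0.0006215534861564453
meters
[272. 123.] 553 mean [0.707 0.147 0.059] z [0.046 0.064 0.069] rect [709.2 147.7] [85.6 48.4] 7.4
[166. 155.] 119 mean [0.613 0.441 0.059] z [0.041 0.061 0.077] rect [617.5 442.8] [60.2 13.9] 0.2
[345. 202.] 825 mean [ 0.488 -0.06   0.061] z [0.05  0.065 0.072] rect [488.8 -60. ] [ 47.9 129.5] 67.2
[384. 208.] 871 mean [ 0.473 -0.166  0.061] z [0.05  0.059 0.072] rect [ 474.1 -167. ] [ 48.6 130.1] 78.6
[425. 215.] 942 mean [ 0.457 -0.278  0.06 ] z [0.048 0.057 0.072] rect [ 457.4 -280.6] [ 49.6 130. ] 89.7
[233. 284.] 199 mean [0.261 0.243 0.054] z [0.045 0.051 0.068] rect [266.  249.4] [31.9 74.6] 0.1
[445. 286.] 213 mean [ 0.264 -0.332  0.05 ] z [0.044 0.05  0.054] rect [ 264.7 -333.8] [49.  29.1] 90.0
full face
[271. 117.] 320 mean [0.724 0.15  0.066] z [0.062 0.066 0.07 ] rect [725.3 149.4] [52.1 48.2] 6.0
[165. 155.] 63 mean [0.613 0.441 0.069] z [0.061 0.068 0.078] rect [617.9 442.8] [59.4 13.9] 0.2
[345. 202.] 417 mean [ 0.489 -0.06   0.069] z [0.066 0.069 0.073] rect [488.7 -60. ] [47.8 63.6] 67.2
[385. 208.] 432 mean [ 0.474 -0.167  0.069
[... 695 characters left out ...]
an [0.469 0.182 0.03 ] z [0.018 0.032 0.037] rect [464.4 173.8] [204. 171.] 7.8
[374. 207.] 58 mean [ 0.476 -0.143  0.03 ] z [0.017 0.03  0.044] rect [ 477.6 -143.6] [  1.1 126.4] 78.7
[415. 215.] 127 mean [ 0.458 -0.257  0.03 ] z [0.017 0.031 0.044] rect [ 457.1 -256.8] [130.4   3.6] 1.1
[394. 247.] 128 mean [ 0.366 -0.2    0.024] z [0.016 0.025 0.03 ] rect [ 360.3 -201.1] [29.7 50.9] 89.8
[243. 281.] 40 mean [0.266 0.221 0.03 ] z [0.018 0.032 0.045] rect [266.3 221.5] [35.8  4.2] 25.5
[439. 282.] 61 mean [ 0.271 -0.321  0.031] z [0.019 0.032 0.044] rect [ 274.5 -327.6] [24.1 54.8] 30.5
tray
[263. 210.] 3185 mean [0.466 0.175 0.004] z [0.001 0.004 0.008] rect [465.7 175.5] [181.9 149.8] 7.8
```

```bash
cat >> h.py <<'E'
from bench import monitor
from scipy.spatial.transform import Rotation as Ro
def plan(*tg):
    s=monitor.read_state(); R=Ro.from_rotvec(s['tcp_rot'])
    print('t',round(s['t'],2),'pos',s['position'].round(4),'yaw',np.degrees(np.arctan2(*R.as_matrix()[[1,0],1])).round(1),'q',s['qpos'].round(2),'w',round(s['gripper_width'],3))
    for x,y,z,a in tg:
        a=np.radians(a); T=Ro.from_matrix(np.array([[-np.sin(a),np.cos(a),0],[np.cos(a),np.sin(a),0],[0,0,-1]]))
        print((x,y,z),'slide',(R.inv().apply(np.array([x,y,z])-s['position'])*1000).round(0),'rot',np.degrees((R.inv()*T).as_rotvec()).round(1))
E
python3 -c "
from h import *
plan((.43,.33,.2,70),(.488,-.06,.15,67.2))"
```

```text
t 0.1 pos [0.1836 0.649  0.2216] yaw 74.2 q [-1.32  0.47 -0.05  1.53  0.02  1.14 -0.08] w 0.996
(0.43, 0.33, 0.2) slide [-324. -240.   22.] rot [-0.1  0.   4.2]
(0.488, -0.06, 0.15) slide [-486. -599.   73.] rot [-0.1  0.   7. ]
```

jog_arm(commands=[{"gripper": -1,"slide": [-60,-40,5],"rotation": [0,0,0]},{"gripper": -1,"slide": [-110,-75,10],"rotation": [0,0,0]},{"gripper": -1,"slide": [-160,-110,12],"rotation": [0,0,0]},{"gripper": -1,"slide": [-210,-145,15],"rotation": [0,0,1]},{"gripper": -1,"slide": [-255,-185,18],"rotation": [0,0,2]},{"gripper": -1,"slide": [-295,-225,20],"rotation": [0,0,3]},{"gripper": -1,"slide": [-330,-270,25],"rotation": [0,0,4]},{"gripper": -1,"slide": [-360,-320,30],"rotation": [0,0,5]},{"gripper": -1,"slide": [-390,-370,40],"rotation": [0,0,6]},{"gripper": -1,"slide": [-415,-420,45],"rotation": [0,0,7]},{"gripper": -1,"slide": [-440,-475,50],"rotation": [0,0,7]},{"gripper": -1,"slide": [-460,-530,60],"rotation": [0,0,7]}], force=45)

```text
t: 1.6
position: [0.4825, 0.0124, 0.1625]
tcp_rot: [0.621, 3.079, 0.001]
contact_force: [1.0, -0.5, 0.3]
gripper_width: 0.999
grip_force: 0.0
```

```bash
python3 -c "
from h import *
plan((.488,-.06,.12,67.2))"
```

```text
t 1.6 pos [0.4825 0.0124 0.1625] yaw 67.2 q [-0.35  0.22  0.27  2.06 -0.08  0.87  1.14] w 0.999
(0.488, -0.06, 0.12) slide [-33. -65.  43.] rot [ 0.   0.1 -0. ]
```

jog_arm(commands=[{"gripper": -1,"slide": [-20,-40,20],"rotation": [0,0,0]},{"gripper": -1,"slide": [-33,-65,40],"rotation": [0,0,0]},{"gripper": -1,"slide": [-33,-65,43],"rotation": [0,0,0]}])

```text
t: 1.98
position: [0.486, -0.0607, 0.1182]
tcp_rot: [-0.628, -3.075, 0.002]
contact_force: [-1.1, 0.8, 0.3]
gripper_width: 0.997
grip_force: 0.0
```

```bash
python3 - <<'E'
from h import *
from bench import snapshot,calibration
plan((.488,-.06,.022,67.2))
c=calibration("wrist"); p,d=snapshot("wrist"); cv2.imwrite("pics/w1.png",p[:,:,::-1])
W=world(d,c); z=W[...,2]
blobs((d>0)&(z>.06)&(z<.078),W,800)
E
```

```text
t 1.98 pos [ 0.486  -0.0607  0.1182] yaw 66.9 q [-0.21  0.3   0.3   2.08 -0.13  0.77  1.33] w 0.997
(0.488, -0.06, 0.022) slide [-2.  2. 96.] rot [-0.1 -0.1 -0.3]
[323. 224.] 6212 mean [ 0.486 -0.061  0.069] z [0.068 0.069 0.071] rect [488.2 -61.5] [48.1 64.9] 67.0
[177. 241.] 2817 mean [ 0.457 -0.16   0.068] z [0.063 0.069 0.07 ] rect [ 459.8 -166.2] [49.7 36.7] 78.9
```

View pics/w1.png

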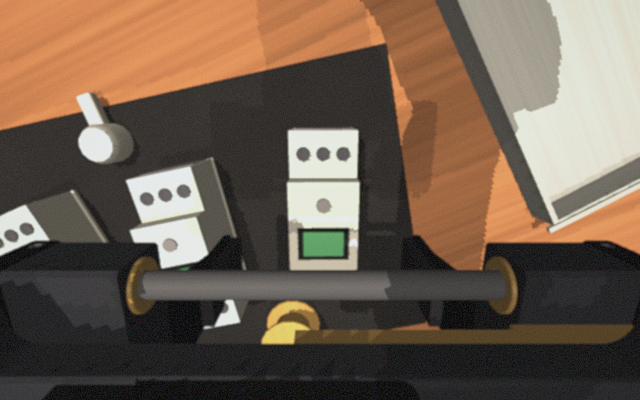

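The wrist view shows meter A centred between the fingers at (323,224). It agrees with the top-camera position, so I'm going down to grasp it.

jog_arm(commands=[{"gripper": -0.6,"slide": [-2,1,30],"rotation": [0,0,0]},{"gripper": -0.6,"slide": [-2,1,60],"rotation": [0,0,0]},{"gripper": -0.6,"slide": [-2,1,82],"rotation": [0,0,0]},{"gripper": -0.6,"slide": [-2,1,93],"rotation": [0,0,0]},{"gripper": -0.6,"slide": [-2,1,95],"rotation": [0,0,0]},{"gripper": 0.0,"slide": [-2,1,95],"rotation": [0,0,0]},{"gripper": 0.3,"slide": [-2,1,95],"rotation": [0,0,0]},{"gripper": 1,"slide": [-2,1,95],"rotation": [0,0,0]},{"gripper": 1,"slide": [-2,1,95],"rotation": [0,0,0]},{"gripper": 1,"slide": [-2,1,95],"rotation": [0,0,0]}], force=45)

```text
t: 3.28
position: [0.4897, -0.0592, 0.0252]
tcp_rot: [0.622, 3.079, -0.001]
contact_force: [-2.0, -2.0, 6.0]
gripper_width: 0.548
grip_force: 45.0
```

jog_arm(commands=[{"gripper": 1,"slide": [0,0,-5],"rotation": [0,0,0]},{"gripper": 1,"slide": [0,0,-18],"rotation": [0,0,0]},{"gripper": 1,"slide": [0,0,-36],"rotation": [0,0,0]},{"gripper": 1,"slide": [0,0,-54],"rotation": [0,0,0]},{"gripper": 1,"slide": [0,0,-70],"rotation": [0,0,0]},{"gripper": 1,"slide": [0,0,-78],"rotation": [0,0,0]},{"gripper": 1,"slide": [0,0,-80],"rotation": [0,0,0]},{"gripper": 1,"slide": [0,0,-80],"rotation": [0,0,0]},{"gripper": 1,"slide": [0,0,-80],"rotation": [0,0,0]}])

```text
t: 4.4
position: [0.489, -0.0582, 0.1039]
tcp_rot: [-0.621, -3.078, 0.0]
contact_force: [-0.4, -0.9, -4.8]
gripper_width: 0.548
grip_force: 45.0
```

```bash
cat >> h.py <<'E'
def feel(n=5):
    r=[]
    for _ in range(n):
        s=monitor.read_state(); R=Ro.from_rotvec(s['tcp_rot']).inv(); r.append(np.r_[R.apply(s['moment']),R.apply(s['contact_force']),s['effort'][4:]])
    print('t',round(s['t'],2),'tool moment',np.mean(r,0)[:3].round(3),'force',np.mean(r,0)[3:6].round(2),'eff',np.mean(r,0)[6:].round(3),'std',np.std(r,0)[:3].round(3),'grip',s['grip_force'],round(s['gripper_width'],3), 'pos',s['position'].round(4),'rot',s['tcp_rot'].round(3))
E
python3 -c "
from h import *
feel()"
```

```text
t 4.4 tool moment [-0.03   0.028 -0.004] force [ 0.01 -0.96  4.76] eff [ 0.021  0.086 -0.   ] std [0. 0. 0.] grip 44.99954106286168 0.548 pos [ 0.489  -0.0582  0.1039] rot [-0.621 -3.078  0.   ]
```

jog_arm(commands=[{"gripper": 1,"slide": [0,0,0],"rotation": [0,5,0]},{"gripper": 1,"slide": [0,0,0],"rotation": [0,11,0]},{"gripper": 1,"slide": [0,0,0],"rotation": [0,16,0]},{"gripper": 1,"slide": [0,0,0],"rotation": [0,18,0]},{"gripper": 1,"slide": [0,0,0],"rotation": [0,18,0]},{"gripper": 1,"slide": [0,0,0],"rotation": [0,18,0]},{"gripper": 1,"slide": [0,0,0],"rotation": [0,13,0]},{"gripper": 1,"slide": [0,0,0],"rotation": [0,7,0]},{"gripper": 1,"slide": [0,0,0],"rotation": [0,2,0]},{"gripper": 1,"slide": [0,0,0],"rotation": [0,0,0]},{"gripper": 1,"slide": [0,0,0],"rotation": [0,0,0]},{"gripper": 1,"slide": [0,0,0],"rotation": [0,0,0]}])

```text
t: 5.9
position: [0.4897, -0.0582, 0.1047]
tcp_rot: [-0.621, -3.08, -0.001]
contact_force: [-1.0, 0.9, -4.3]
gripper_width: 0.551
grip_force: 45.0
```

```bash
python3 -c "
from h import *
feel()"
```

```text
t 5.9 tool moment [ 0.054 -0.026 -0.019] force [1.29 0.43 4.29] eff [0.017 0.129 0.   ] std [0. 0. 0.] grip 44.9995878059417 0.551 pos [ 0.4897 -0.0582  0.1047] rot [-6.21e-01 -3.08e+00 -1.00e-03]
```

jog_arm(commands=[{"gripper": 1,"slide": [0,0,0],"rotation": [0,-5,0]},{"gripper": 1,"slide": [0,0,0],"rotation": [0,-11,0]},{"gripper": 1,"slide": [0,0,0],"rotation": [0,-16,0]},{"gripper": 1,"slide": [0,0,0],"rotation": [0,-18,0]},{"gripper": 1,"slide": [0,0,0],"rotation": [0,-18,0]},{"gripper": 1,"slide": [0,0,0],"rotation": [0,-18,0]},{"gripper": 1,"slide": [0,0,0],"rotation": [0,-13,0]},{"gripper": 1,"slide": [0,0,0],"rotation": [0,-7,0]},{"gripper": 1,"slide": [0,0,0],"rotation": [0,-2,0]},{"gripper": 1,"slide": [0,0,0],"rotation": [0,0,0]},{"gripper": 1,"slide": [0,0,0],"rotation": [0,0,0]},{"gripper": 1,"slide": [0,0,0],"rotation": [0,0,0]}])

```text
t: 7.4
position: [0.4894, -0.0584, 0.1043]
tcp_rot: [-0.621, -3.079, -0.0]
contact_force: [0.5, -0.5, -4.2]
gripper_width: 0.552
grip_force: 45.0
```

```bash
python3 -c "
from h import *
feel()"
```

```text
t 7.4 tool moment [-0.011  0.033 -0.016] force [-0.71 -0.29  4.2 ] eff [0.026 0.041 0.002] std [0. 0. 0.] grip 44.99956060666591 0.552 pos [ 0.4894 -0.0584  0.1043] rot [-0.621 -3.079 -0.   ]
```

```bash
cat >> h.py <<'E'
def feelavg(n=8):
    from bench import snapshot
    r=[]
    for _ in range(n):
        snapshot("wrist"); s=monitor.read_state(); R=Ro.from_rotvec(s['tcp_rot']).inv(); r.append(np.r_[R.apply(s['moment']),R.apply(s['contact_force'])[2],s['effort'][5]])
    r=np.array(r); print('t',round(s['t'],2),'My',r[:,1].round(3),'mean',r.mean(0).round(3),'std',r.std(0).round(3))
E
python3 -c "
from h import *
feelavg()"
```

```text
t 7.8 My [ 0.011 -0.035 -0.017  0.005 -0.033  0.009 -0.011  0.009] mean [ 0.006 -0.008  0.019  4.451  0.078] std [0.024 0.018 0.037 0.359 0.009]
```

jog_arm(commands=[{"gripper": 1,"slide": [0,0,0],"rotation": [0,5,0]},{"gripper": 1,"slide": [0,0,0],"rotation": [0,11,0]},{"gripper": 1,"slide": [0,0,0],"rotation": [0,17,0]},{"gripper": 1,"slide": [0,0,0],"rotation": [0,20,0]},{"gripper": 1,"slide": [0,0,0],"rotation": [0,20,0]},{"gripper": 1,"slide": [0,0,0],"rotation": [0,20,0]},{"gripper": 1,"slide": [0,0,0],"rotation": [0,20,0]},{"gripper": 1,"slide": [0,0,0],"rotation": [0,13,0]},{"gripper": 1,"slide": [0,0,0],"rotation": [0,7,0]},{"gripper": 1,"slide": [0,0,0],"rotation": [0,2,0]},{"gripper": 1,"slide": [0,0,0],"rotation": [0,0,0]},{"gripper": 1,"slide": [0,0,0],"rotation": [0,0,0]}])

```text
t: 9.3
position: [0.4883, -0.0576, 0.1049]
tcp_rot: [-0.619, -3.079, -0.001]
contact_force: [0.8, -0.1, -5.1]
gripper_width: 0.549
grip_force: 45.0
```

```bash
python3 -c "
from h import *
feelavg()
plan((.488,-.06,.0255,67.2))"
```

```text
t 9.7 My [-0.033 -0.032 -0.049  0.011  0.064 -0.055  0.006 -0.   ] mean [ 3.300e-02 -1.100e-02  3.000e-03  4.482e+00  1.080e-01] std [0.025 0.037 0.03  0.344 0.019]
t 9.7 pos [ 0.4897 -0.0584  0.1044] yaw 67.2 q [-0.2   0.33  0.29  2.09 -0.14  0.74  1.34] w 0.55
(0.488, -0.06, 0.0255) slide [ 1. -2. 79.] rot [-0. -0. -0.]
```

Meter A's mean moment is unchanged between the two ends (-0.008 and -0.011 Nm), so it is sound. I'm putting it back.

jog_arm(commands=[{"gripper": 1,"slide": [0,0,8],"rotation": [0,0,0]},{"gripper": 1,"slide": [0,0,25],"rotation": [0,0,0]},{"gripper": 1,"slide": [0,0,45],"rotation": [0,0,0]},{"gripper": 1,"slide": [0,0,62],"rotation": [0,0,0]},{"gripper": 1,"slide": [0,0,73],"rotation": [0,0,0]},{"gripper": 1,"slide": [0,0,78],"rotation": [0,0,0]},{"gripper": 1,"slide": [0,0,80],"rotation": [0,0,0]},{"gripper": 1,"slide": [0,0,80],"rotation": [0,0,0]},{"gripper": 0,"slide": [0,0,80],"rotation": [0,0,0]},{"gripper": -0.6,"slide": [0,0,80],"rotation": [0,0,0]},{"gripper": -0.6,"slide": [0,0,80],"rotation": [0,0,0]},{"gripper": -0.6,"slide": [0,0,80],"rotation": [0,0,0]}])

```text
t: 11.2
position: [0.4899, -0.0582, 0.0247]
tcp_rot: [0.621, 3.079, 0.0]
contact_force: [-0.4, -0.2, -0.4]
gripper_width: 0.767
grip_force: 0.0
```

```bash
python3 -c "
from h import *
feel(1)
plan((.488,-.06,.12,67.2),(.474,-.167,.12,78.8),(.474,-.167,.0255,78.8))"
```

```text
t 11.2 tool moment [ 0.026 -0.007  0.069] force [ 0.28 -0.3   0.39] eff [0.018 0.075 0.   ] std [0. 0. 0.] grip 0.0 0.767 pos [ 0.4899 -0.0582  0.0247] rot [0.621 3.079 0.   ]
t 11.2 pos [ 0.4899 -0.0582  0.0247] yaw 67.2 q [-0.16  0.46  0.24  2.14 -0.2   0.56  1.4 ] w 0.767
(0.488, -0.06, 0.12) slide [  1.  -2. -95.] rot [0. 0. 0.]
(0.474, -0.167, 0.12) slide [ -28. -106.  -95.] rot [  0.    0.  -11.6]
(0.474, -0.167, 0.0255) slide [ -27. -106.   -1.] rot [  0.    0.  -11.6]
```

jog_arm(commands=[{"gripper": -0.6,"slide": [0,0,-15],"rotation": [0,0,0]},{"gripper": -0.6,"slide": [0,0,-55],"rotation": [0,0,0]},{"gripper": -0.6,"slide": [0,0,-90],"rotation": [0,0,0]},{"gripper": -0.6,"slide": [-8,-30,-95],"rotation": [0,0,-4]},{"gripper": -0.6,"slide": [-18,-75,-95],"rotation": [0,0,-8]},{"gripper": -0.6,"slide": [-26,-102,-90],"rotation": [0,0,-11.5]},{"gripper": -0.6,"slide": [-27,-106,-75],"rotation": [0,0,-11.5]},{"gripper": -0.6,"slide": [-27,-106,-50],"rotation": [0,0,-11.5]},{"gripper": -0.6,"slide": [-27,-106,-25],"rotation": [0,0,-11.5]},{"gripper": -0.6,"slide": [-27,-106,-7],"rotation": [0,0,-11.5]},{"gripper": -0.6,"slide": [-27,-106,0],"rotation": [0,0,-11.5]},{"gripper": -0.6,"slide": [-27,-106,0],"rotation": [0,0,-11.5]}])

```text
t: 12.7
position: [0.4733, -0.1657, 0.0243]
tcp_rot: [-0.308, -3.126, -0.001]
contact_force: [0.2, -0.8, 0.5]
gripper_width: 0.8
grip_force: 0.0
```

jog_arm(commands=[{"gripper": 0.0,"slide": [0,0,0],"rotation": [0,0,0]},{"gripper": 0.3,"slide": [0,0,0],"rotation": [0,0,0]},{"gripper": 1,"slide": [0,0,0],"rotation": [0,0,0]},{"gripper": 1,"slide": [0,0,0],"rotation": [0,0,0]},{"gripper": 1,"slide": [0,0,0],"rotation": [0,0,0]}], force=45)

```text
t: 13.32
position: [0.4736, -0.1671, 0.025]
tcp_rot: [0.31, 3.125, -0.001]
contact_force: [-0.7, -2.2, 4.4]
gripper_width: 0.545
grip_force: 45.0
```

jog_arm(commands=[{"gripper": 1,"slide": [0,0,-5],"rotation": [0,0,0]},{"gripper": 1,"slide": [0,0,-18],"rotation": [0,0,0]},{"gripper": 1,"slide": [0,0,-36],"rotation": [0,0,0]},{"gripper": 1,"slide": [0,0,-54],"rotation": [0,0,0]},{"gripper": 1,"slide": [0,0,-70],"rotation": [0,0,0]},{"gripper": 1,"slide": [0,0,-78],"rotation": [0,0,0]},{"gripper": 1,"slide": [0,0,-80],"rotation": [0,0,0]},{"gripper": 1,"slide": [0,0,-80],"rotation": [0,0,0]}])

```text
t: 14.32
position: [0.473, -0.1663, 0.1042]
tcp_rot: [-0.309, -3.125, -0.0]
contact_force: [0.2, 0.4, -5.4]
gripper_width: 0.549
grip_force: 45.0
```

jog_arm(commands=[{"gripper": 1,"slide": [0,0,0],"rotation": [0,5,0]},{"gripper": 1,"slide": [0,0,0],"rotation": [0,11,0]},{"gripper": 1,"slide": [0,0,0],"rotation": [0,17,0]},{"gripper": 1,"slide": [0,0,0],"rotation": [0,20,0]},{"gripper": 1,"slide": [0,0,0],"rotation": [0,20,0]},{"gripper": 1,"slide": [0,0,0],"rotation": [0,20,0]},{"gripper": 1,"slide": [0,0,0],"rotation": [0,20,0]},{"gripper": 1,"slide": [0,0,0],"rotation": [0,13,0]},{"gripper": 1,"slide": [0,0,0],"rotation": [0,7,0]},{"gripper": 1,"slide": [0,0,0],"rotation": [0,2,0]},{"gripper": 1,"slide": [0,0,0],"rotation": [0,0,0]},{"gripper": 1,"slide": [0,0,0],"rotation": [0,0,0]}])

```text
t: 15.82
position: [0.4718, -0.1661, 0.1049]
tcp_rot: [-0.31, -3.125, -0.001]
contact_force: [0.7, 0.2, -7.1]
gripper_width: 0.55
grip_force: 45.0
```

```bash
python3 -c "
from h import *
feelavg()"
```

```text
t 16.23 My [0.028 0.031 0.033 0.048 0.066 0.119 0.048 0.098] mean [-2.000e-02  5.900e-02 -2.000e-03  5.887e+00  3.100e-02] std [0.022 0.031 0.017 0.405 0.024]
```

jog_arm(commands=[{"gripper": 1,"slide": [0,0,0],"rotation": [0,-5,0]},{"gripper": 1,"slide": [0,0,0],"rotation": [0,-11,0]},{"gripper": 1,"slide": [0,0,0],"rotation": [0,-17,0]},{"gripper": 1,"slide": [0,0,0],"rotation": [0,-20,0]},{"gripper": 1,"slide": [0,0,0],"rotation": [0,-20,0]},{"gripper": 1,"slide": [0,0,0],"rotation": [0,-20,0]},{"gripper": 1,"slide": [0,0,0],"rotation": [0,-20,0]},{"gripper": 1,"slide": [0,0,0],"rotation": [0,-13,0]},{"gripper": 1,"slide": [0,0,0],"rotation": [0,-7,0]},{"gripper": 1,"slide": [0,0,0],"rotation": [0,-2,0]},{"gripper": 1,"slide": [0,0,0],"rotation": [0,0,0]},{"gripper": 1,"slide": [0,0,0],"rotation": [0,0,0]}])

```text
t: 17.73
position: [0.4751, -0.1667, 0.1045]
tcp_rot: [0.308, 3.124, -0.001]
contact_force: [-0.7, -0.2, -5.9]
gripper_width: 0.551
grip_force: 45.0
```

```bash
python3 -c "
from h import *
feelavg()
plan((.474,-.167,.0255,78.8))"
```

```text
t 18.12 My [ 0.003  0.018 -0.096 -0.064 -0.011 -0.032 -0.117 -0.056] mean [ 5.000e-03 -4.400e-02  1.000e-03  5.784e+00  9.900e-02] std [0.021 0.045 0.032 0.55  0.025]
t 18.12 pos [ 0.4732 -0.1664  0.1046] yaw 78.7 q [-0.    0.34  0.31  2.07 -0.15  0.75  1.78] w 0.55
(0.474, -0.167, 0.0255) slide [-1. -0. 79.] rot [ 0.   0.  -0.1]
```

jog_arm(commands=[{"gripper": 1,"slide": [0,0,0],"rotation": [0,5,0]},{"gripper": 1,"slide": [0,0,0],"rotation": [0,11,0]},{"gripper": 1,"slide": [0,0,0],"rotation": [0,17,0]},{"gripper": 1,"slide": [0,0,0],"rotation": [0,20,0]},{"gripper": 1,"slide": [0,0,0],"rotation": [0,20,0]},{"gripper": 1,"slide": [0,0,0],"rotation": [0,20,0]},{"gripper": 1,"slide": [0,0,0],"rotation": [0,20,0]},{"gripper": 1,"slide": [0,0,0],"rotation": [0,13,0]},{"gripper": 1,"slide": [0,0,0],"rotation": [0,7,0]},{"gripper": 1,"slide": [0,0,0],"rotation": [0,2,0]},{"gripper": 1,"slide": [0,0,0],"rotation": [0,0,0]},{"gripper": 1,"slide": [0,0,0],"rotation": [0,0,0]}])

```text
t: 19.62
position: [0.4717, -0.1661, 0.1049]
tcp_rot: [-0.31, -3.125, -0.001]
contact_force: [-0.6, 1.0, -5.8]
gripper_width: 0.553
grip_force: 45.0
```

```bash
python3 -c "
from h import *
feelavg(10)
plan((.474,-.167,.16,78.8),(.485,0,.16,85),(.465,.175,.12,97.8),(.465,.175,.029,97.8))"
```

```text
t 20.12 My [0.075 0.065 0.112 0.08  0.088 0.051 0.033 0.064 0.063 0.075] mean [ 0.     0.071 -0.013  5.467  0.026] std [0.028 0.02  0.031 0.369 0.024]
t 20.12 pos [ 0.4734 -0.1665  0.1044] yaw 78.7 q [-0.    0.34  0.31  2.07 -0.15  0.75  1.78] w 0.546
(0.474, -0.167, 0.16) slide [ -1.  -0. -56.] rot [-0.  -0.  -0.1]
(0.485, 0, 0.16) slide [ 21. 166. -56.] rot [-0.  -0.  -6.3]
(0.465, 0.175, 0.12) slide [ 75. 333. -16.] rot [  0.   -0.  -19.1]
(0.465, 0.175, 0.029) slide [ 75. 333.  75.] rot [  0.   -0.  -19.1]
```

The loose part clearly moves in meter B: +0.059, -0.044 and +0.071 Nm over the three swings. I'm carrying it to the tray.

jog_arm(commands=[{"gripper": 1,"slide": [0,0,-8],"rotation": [0,0,0]},{"gripper": 1,"slide": [0,2,-25],"rotation": [0,0,0]},{"gripper": 1,"slide": [1,10,-42],"rotation": [0,0,0]},{"gripper": 1,"slide": [3,27,-52],"rotation": [0,0,-1]},{"gripper": 1,"slide": [6,52,-56],"rotation": [0,0,-2]},{"gripper": 1,"slide": [11,84,-56],"rotation": [0,0,-4]},{"gripper": 1,"slide": [16,120,-56],"rotation": [0,0,-6]},{"gripper": 1,"slide": [23,158,-56],"rotation": [0,0,-8]},{"gripper": 1,"slide": [32,196,-56],"rotation": [0,0,-11]},{"gripper": 1,"slide": [42,234,-56],"rotation": [0,0,-13]},{"gripper": 1,"slide": [53,268,-52],"rotation": [0,0,-15]},{"gripper": 1,"slide": [63,297,-46],"rotation": [0,0,-17]}])

```text
t: 21.62
position: [0.4689, 0.1401, 0.1509]
tcp_rot: [-0.163, 3.137, 0.001]
contact_force: [0.7, 0.3, -5.1]
gripper_width: 0.549
grip_force: 45.0
```

```bash
python3 -c "
from h import *
plan((.465,.175,.12,97.8),(.465,.175,.0262,97.8))"
```

```text
t 21.62 pos [0.4689 0.1401 0.1509] yaw 95.9 q [-0.47  0.25  0.11  2.05 -0.04  0.85  1.34] w 0.549
(0.465, 0.175, 0.12) slide [ 0. 35. 31.] rot [ 0.1  0.  -1.9]
(0.465, 0.175, 0.0262) slide [  0.  35. 125.] rot [ 0.1  0.  -1.9]
```

jog_arm(commands=[{"gripper": 1,"slide": [0,20,6],"rotation": [0,0,-1]},{"gripper": 1,"slide": [0,31,18],"rotation": [0,0,-2]},{"gripper": 1,"slide": [0,35,36],"rotation": [0,0,-2]},{"gripper": 1,"slide": [0,35,56],"rotation": [0,0,-2]},{"gripper": 1,"slide": [0,35,76],"rotation": [0,0,-2]},{"gripper": 1,"slide": [0,35,93],"rotation": [0,0,-2]},{"gripper": 1,"slide": [0,35,107],"rotation": [0,0,-2]},{"gripper": 1,"slide": [0,35,116],"rotation": [0,0,-2]},{"gripper": 1,"slide": [0,35,121],"rotation": [0,0,-2]},{"gripper": 1,"slide": [0,35,124],"rotation": [0,0,-2]},{"gripper": 1,"slide": [0,35,125],"rotation": [0,0,-2]},{"gripper": 1,"slide": [0,35,125],"rotation": [0,0,-2]}])

```text
t: 23.12
position: [0.4666, 0.1721, 0.026]
tcp_rot: [-0.211, 3.134, 0.001]
contact_force: [-0.6, -0.1, -1.3]
gripper_width: 0.55
grip_force: 45.0
```

```bash
python3 -c "
from h import *
feelavg(4); plan((.465,.175,.0262,97.8))"
```

```text
t 23.32 My [0.212 0.268 0.287 0.273] mean [ 0.176  0.26   0.004  0.08  -0.369] std [0.03  0.028 0.017 0.651 0.055]
t 23.32 pos [0.4666 0.1721 0.026 ] yaw 97.7 q [-0.5   0.46  0.07  2.12 -0.06  0.56  1.32] w 0.552
(0.465, 0.175, 0.0262) slide [ 1.  3. -0.] rot [ 0.   0.  -0.1]
```

Contact force is near zero, so the meter is resting on the tray floor. I'm releasing it and lifting clear.

jog_arm(commands=[{"gripper": 0,"slide": [0,0,0],"rotation": [0,0,0]},{"gripper": -0.6,"slide": [0,0,0],"rotation": [0,0,0]},{"gripper": -0.6,"slide": [0,0,0],"rotation": [0,0,0]},{"gripper": -0.6,"slide": [0,0,0],"rotation": [0,0,0]},{"gripper": -0.6,"slide": [0,0,-15],"rotation": [0,0,0]},{"gripper": -0.6,"slide": [0,0,-50],"rotation": [0,0,0]},{"gripper": -0.6,"slide": [0,0,-95],"rotation": [0,0,0]},{"gripper": -0.6,"slide": [0,0,-115],"rotation": [0,0,0]}])

```text
t: 24.32
position: [0.4677, 0.1725, 0.144]
tcp_rot: [-0.21, 3.13, 0.003]
contact_force: [0.2, -0.4, -0.6]
gripper_width: 0.798
grip_force: 0.0
```

```bash
python3 - <<'E'
from h import *
from bench import snapshot,calibration
plan((.457,-.280,.14,89.7),(.457,-.280,.0255,89.7))
c=calibration("top"); p,d=snapshot("top"); cv2.imwrite("pics/top1.png",p[100:300,180:500,::-1])
W=world(d,c); x,y,z=[W[...,i] for i in range(3)]
blobs((d>0)&(z>.058)&(z<.08)&(x>.35)&(x<.6)&(abs(y)<.4),W,100)
E
```

```text
t 24.32 pos [0.4677 0.1725 0.144 ] yaw 97.7 q [-0.52  0.27  0.09  2.04 -0.03  0.83  1.3 ] w 0.798
(0.457, -0.28, 0.14) slide [  71. -447.    3.] rot [0.1 0.3 8. ]
(0.457, -0.28, 0.0255) slide [  72. -447.  117.] rot [0.1 0.3 8. ]
[345. 201.] 419 mean [ 0.49  -0.057  0.069] z [0.066 0.069 0.073] rect [489.8 -57.4] [47.8 63.9] 67.4
[427. 215.] 443 mean [ 0.457 -0.28   0.069] z [0.066 0.069 0.073] rect [ 456.7 -280.4] [62.6 50.5] 0.8
```

View pics/top1.png

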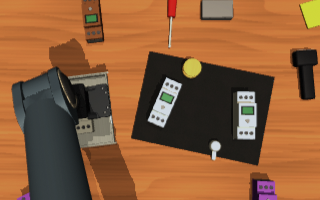

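The crop shows A standing at (165,101), C at (246,115), and the spool and probe undisturbed. Next is C, so that all three have been checked.

jog_arm(commands=[{"gripper": -0.6,"slide": [2,-20,0],"rotation": [0,0,0]},{"gripper": -0.6,"slide": [5,-65,0],"rotation": [0,0,1]},{"gripper": -0.6,"slide": [12,-115,0],"rotation": [0,0,2]},{"gripper": -0.6,"slide": [20,-165,0],"rotation": [0,0,3]},{"gripper": -0.6,"slide": [28,-215,0],"rotation": [0,0,4]},{"gripper": -0.6,"slide": [36,-265,0],"rotation": [0,0,5]},{"gripper": -0.6,"slide": [45,-315,0],"rotation": [0,0,6]},{"gripper": -0.6,"slide": [54,-360,0],"rotation": [0,0,7]},{"gripper": -0.6,"slide": [62,-400,0],"rotation": [0,0,8]},{"gripper": -0.6,"slide": [68,-430,0],"rotation": [0,0,8]},{"gripper": -0.6,"slide": [72,-447,3],"rotation": [0,0,8]},{"gripper": -0.6,"slide": [72,-447,3],"rotation": [0,0,8]}])

```text
t: 25.88
position: [0.4541, -0.2818, 0.1374]
tcp_rot: [-0.013, -3.141, 0.0]
contact_force: [-0.3, -0.7, -0.4]
gripper_width: 0.798
grip_force: 0.0
```

```bash
python3 -c "
from h import *
plan((.457,-.280,.0255,89.7))"
```

```text
t 25.88 pos [ 0.4541 -0.2818  0.1374] yaw 89.5 q [ 0.21  0.34  0.34  1.97 -0.15  0.85  2.19] w 0.798
(0.457, -0.28, 0.0255) slide [ -3.   2. 112.] rot [-0.  -0.  -0.2]
```

jog_arm(commands=[{"gripper": -0.6,"slide": [-2,1,25],"rotation": [0,0,0]},{"gripper": -0.6,"slide": [-2,1,60],"rotation": [0,0,0]},{"gripper": -0.6,"slide": [-2,1,90],"rotation": [0,0,0]},{"gripper": -0.6,"slide": [-2,1,106],"rotation": [0,0,0]},{"gripper": -0.6,"slide": [-2,1,112],"rotation": [0,0,0]},{"gripper": -0.6,"slide": [-2,1,112],"rotation": [0,0,0]},{"gripper": 0.0,"slide": [-2,1,112],"rotation": [0,0,0]},{"gripper": 0.3,"slide": [-2,1,112],"rotation": [0,0,0]},{"gripper": 1,"slide": [-2,1,112],"rotation": [0,0,0]},{"gripper": 1,"slide": [-2,1,112],"rotation": [0,0,0]},{"gripper": 1,"slide": [-2,1,112],"rotation": [0,0,0]}], force=45)

```text
t: 27.25
position: [0.4572, -0.2803, 0.0261]
tcp_rot: [0.009, 3.141, -0.001]
contact_force: [0.5, -0.5, 6.6]
gripper_width: 0.551
grip_force: 45.0
```

jog_arm(commands=[{"gripper": 1,"slide": [0,0,-5],"rotation": [0,0,0]},{"gripper": 1,"slide": [0,0,-18],"rotation": [0,0,0]},{"gripper": 1,"slide": [0,0,-36],"rotation": [0,0,0]},{"gripper": 1,"slide": [0,0,-54],"rotation": [0,0,0]},{"gripper": 1,"slide": [0,0,-70],"rotation": [0,0,0]},{"gripper": 1,"slide": [0,0,-78],"rotation": [0,0,0]},{"gripper": 1,"slide": [0,0,-80],"rotation": [0,0,0]},{"gripper": 1,"slide": [0,0,-80],"rotation": [0,0,0]}])

```text
t: 28.25
position: [0.4565, -0.2794, 0.1052]
tcp_rot: [-0.008, -3.141, -0.001]
contact_force: [-0.5, -0.3, -3.6]
gripper_width: 0.553
grip_force: 45.0
```

jog_arm(commands=[{"gripper": 1,"slide": [0,0,0],"rotation": [0,5,0]},{"gripper": 1,"slide": [0,0,0],"rotation": [0,11,0]},{"gripper": 1,"slide": [0,0,0],"rotation": [0,17,0]},{"gripper": 1,"slide": [0,0,0],"rotation": [0,20,0]},{"gripper": 1,"slide": [0,0,0],"rotation": [0,20,0]},{"gripper": 1,"slide": [0,0,0],"rotation": [0,20,0]},{"gripper": 1,"slide": [0,0,0],"rotation": [0,20,0]},{"gripper": 1,"slide": [0,0,0],"rotation": [0,13,0]},{"gripper": 1,"slide": [0,0,0],"rotation": [0,7,0]},{"gripper": 1,"slide": [0,0,0],"rotation": [0,2,0]},{"gripper": 1,"slide": [0,0,0],"rotation": [0,0,0]},{"gripper": 1,"slide": [0,0,0],"rotation": [0,0,0]}])

```text
t: 29.75
position: [0.4562, -0.2798, 0.1058]
tcp_rot: [-0.01, -3.141, -0.001]
contact_force: [1.0, 0.5, -3.4]
gripper_width: 0.551
grip_force: 45.0
```

```bash
python3 -c "
from h import *
feelavg()"
```

```text
t 30.15 My [ 0.001 -0.051 -0.021  0.086 -0.002  0.028 -0.009  0.055] mean [-0.01   0.011 -0.027  3.058  0.058] std [0.038 0.041 0.036 0.469 0.015]
```

jog_arm(commands=[{"gripper": 1,"slide": [0,0,0],"rotation": [0,-5,0]},{"gripper": 1,"slide": [0,0,0],"rotation": [0,-11,0]},{"gripper": 1,"slide": [0,0,0],"rotation": [0,-17,0]},{"gripper": 1,"slide": [0,0,0],"rotation": [0,-20,0]},{"gripper": 1,"slide": [0,0,0],"rotation": [0,-20,0]},{"gripper": 1,"slide": [0,0,0],"rotation": [0,-20,0]},{"gripper": 1,"slide": [0,0,0],"rotation": [0,-20,0]},{"gripper": 1,"slide": [0,0,0],"rotation": [0,-13,0]},{"gripper": 1,"slide": [0,0,0],"rotation": [0,-7,0]},{"gripper": 1,"slide": [0,0,0],"rotation": [0,-2,0]},{"gripper": 1,"slide": [0,0,0],"rotation": [0,0,0]},{"gripper": 1,"slide": [0,0,0],"rotation": [0,0,0]}])

```text
t: 31.65
position: [0.4575, -0.2792, 0.1052]
tcp_rot: [0.006, 3.141, 0.0]
contact_force: [-0.5, -1.1, -4.0]
gripper_width: 0.547
grip_force: 45.0
```

```bash
python3 -c "
from h import *
feelavg(); plan((.457,-.280,.0255,89.7))"
```

```text
t 32.05 My [ 0.055  0.007 -0.007  0.024  0.012  0.048 -0.05   0.022] mean [-0.014  0.014  0.014  3.31   0.028] std [0.028 0.031 0.011 0.591 0.016]
t 32.05 pos [ 0.4564 -0.2799  0.1056] yaw 89.6 q [ 0.22  0.39  0.31  2.   -0.17  0.78  2.2 ] w 0.548
(0.457, -0.28, 0.0255) slide [-1. -0. 80.] rot [ 0.   0.  -0.1]
```

C is sound as well (0.011 and 0.014 Nm). I'm setting it back.

jog_arm(commands=[{"gripper": 1,"slide": [0,0,8],"rotation": [0,0,0]},{"gripper": 1,"slide": [0,0,25],"rotation": [0,0,0]},{"gripper": 1,"slide": [0,0,45],"rotation": [0,0,0]},{"gripper": 1,"slide": [0,0,62],"rotation": [0,0,0]},{"gripper": 1,"slide": [0,0,73],"rotation": [0,0,0]},{"gripper": 1,"slide": [0,0,78],"rotation": [0,0,0]},{"gripper": 1,"slide": [0,0,80],"rotation": [0,0,0]},{"gripper": 1,"slide": [0,0,80],"rotation": [0,0,0]},{"gripper": 0,"slide": [0,0,80],"rotation": [0,0,0]},{"gripper": -0.6,"slide": [0,0,80],"rotation": [0,0,0]},{"gripper": -0.6,"slide": [0,0,80],"rotation": [0,0,0]},{"gripper": -0.6,"slide": [0,0,80],"rotation": [0,0,0]}])

```text
t: 33.55
position: [0.4571, -0.2797, 0.0256]
tcp_rot: [0.008, 3.141, -0.0]
contact_force: [-0.1, -0.6, 0.3]
gripper_width: 0.769
grip_force: 0.0
```

jog_arm(commands=[{"gripper": -0.6,"slide": [0,0,-15],"rotation": [0,0,0]},{"gripper": -0.6,"slide": [0,0,-55],"rotation": [0,0,0]},{"gripper": -0.6,"slide": [0,0,-105],"rotation": [0,0,0]},{"gripper": -0.6,"slide": [0,0,-155],"rotation": [0,0,0]},{"gripper": -0.6,"slide": [0,0,-180],"rotation": [0,0,0]},{"gripper": -0.6,"slide": [0,0,-180],"rotation": [0,0,0]}])

```text
t: 34.3
position: [0.458, -0.2805, 0.2085]
tcp_rot: [0.008, 3.136, -0.003]
contact_force: [-0.1, 0.6, 0.7]
gripper_width: 0.8
grip_force: 0.0
```

```bash
python3 - <<'E'
from h import *
from bench import snapshot,calibration
for n in("top","scene"):
    c=calibration(n); p,d=snapshot(n)
    W=world(d,c); x,y,z=[W[...,i] for i in range(3)]
    print(n);blobs((d>0)&(z>.055)&(z<.08)&(x>.35)&(x<.6)&(abs(y)<.4),W,100)
    cv2.imwrite(f"pics/{n}2.png",p[:,:,::-1])
E
```

```text
top
[261. 209.] 492 mean [0.465 0.171 0.068] z [0.056 0.07  0.074] rect [464.2 172.1] [118.8  48.1] 7.7
[345. 201.] 425 mean [ 0.49  -0.057  0.069] z [0.065 0.069 0.073] rect [490.7 -57.8] [47.8 72.6] 67.4
scene
[280. 160.] 209 mean [ 0.461 -0.274  0.067] z [0.056 0.069 0.073] rect [ 454.9 -276.9] [ 52.6 101.5] 89.8
[312. 194.] 292 mean [ 0.491 -0.053  0.066] z [0.056 0.069 0.074] rect [484.1 -53. ] [ 53.5 117.8] 65.2
[363. 228.] 376 mean [0.472 0.176 0.067] z [0.055 0.07  0.074] rect [465.2 174.2] [128.6  49.3] 8.5
```

View pics/top2.png

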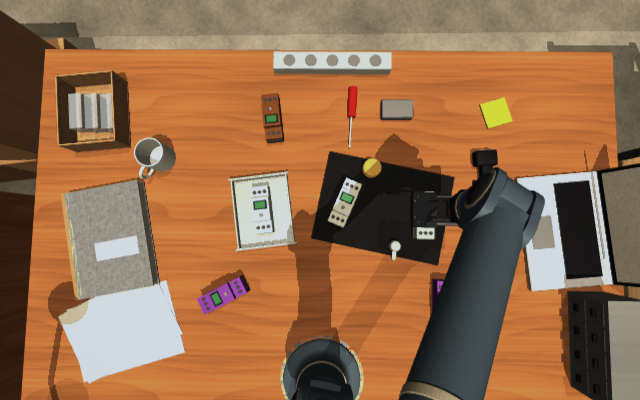

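View pics/scene2.png

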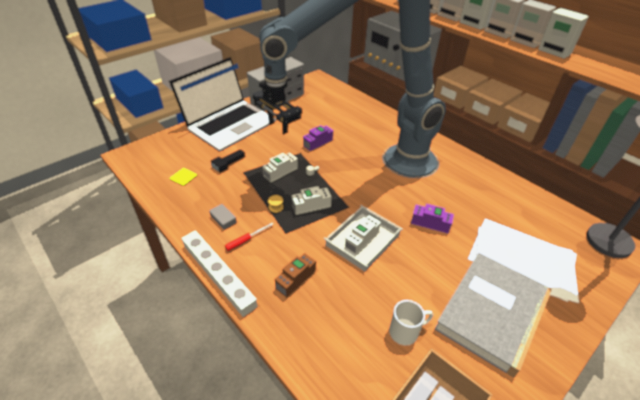

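The loose meter stands face up in the tray, at (261,209) in the top view. A is on the mat at (345,201) in the top view and C at (280,160) in the scene view. Nothing else has moved and the gripper is clear, so I'm handing in.

```bash
python3 -c "
from bench import manip
print(manip.sign_off())"
```

```text
the job is handed in; nothing more can be done
None
```

Meter B, the middle one, has the loose part and now stands face up in the steel tray; A and C rocked sound and stand face up on the mat, and the job was handed in at about 34 s.

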